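Draw a bridge blank diagonally out of a half-covered stock box

TASK

Swing the steel keeper of the stock box fully round to its stop, so that it is locked clear of the opening, then take the dark bridge blank out of the box: it is longer than the opening, so tilt it and draw it out far end first, up over the far end wall. Finish still holding the blank in the gripper, motionless above the box and wholly clear of it by about a hand's breadth, with the keeper still at its stop; do not disturb the other things on the table.

Things in the scene. Friction and masses are not known exactly. Their poses are not given: they have to be found in the camera images.
- stock_box: Fixed open-topped wooden box on a plywood board; origin on the table under the box's middle; x from its covered near end (-x) to its open far end, y left, z up. Board: x -107 to 107, y -162 to 88, 12 mm thick; its top is the box's floor. Inside: x -82 to 82, y -65 to 65 mm; walls 8 mm thick; side and far walls reach 74 mm above the table, near wall 64 mm.
- cover_edge (a point): middle of the lower edge of the box's fixed cover, where the opening begins (box frame -15, 0, 58 mm); axes as the box. The cover closes the near part of the box from here to x -86; underside 58 mm, top 64 mm above the table. The opening runs from here to the far wall: 97 mm long, 130 mm wide.
- stop_pin (a point): top of the upright steel stop pin, 12 mm thick, 90 mm high (box frame 95, -139, 90 mm)
- box_opening (a point): centre of the opening, at the height of the wall tops (box frame 33.5, 0, 74 mm); axes as the box
- keeper (a joint): angle (rad) of the keeper: a captive steel lock collar, 42 mm across, on a post right of the box, with a flat finger 14 mm wide, 165 mm long from the pivot, 79 to 91 mm above the table. 0: finger across the opening, along the box's +y; grows clockwise from above; 1.571: locked, against the stop pin, along +x (direction sin q, cos q in the box frame). Stiff (about 1 N at the knob); stays where left.
- keeper_pivot (a point): point on the keeper's vertical axis, level with the finger's top, 91 mm above the table (box frame 15, -125, 91 mm)
- keeper_knob (a point): middle of the round upright black knob on the keeper's finger: 16 mm thick, 30 mm high (91 to 121 mm above the table), 55 mm from the keeper's axis
- blank: the bridge blank: flat dark-wood bar, 145 mm long (its y), 32 mm wide (its x), 10 mm thick (its z), 35 g or so; origin at the centre of its underside; it starts flat on the box's floor, lengthwise, half under the cover, its +y end at the far end of the box
- blank_center (a point): centre of the bridge blank, half-way up; axes as the blank
- blank_far_end (a point): centre of the blank's end face at its +y end (far end, seen through the opening)
- blank_near_end (a point): centre of the blank's end face at its -y end (near end, under the cover)
- sanding_block: bystander, loose: cork sanding block, 60 x 106 x 33 mm; origin at the centre of its underside
- plane: bystander, loose: small block plane, 44 x 155 x 56 mm; origin at the centre of its underside
- tape: bystander, loose: roll of tan masking tape lying flat, 104 mm across, 25 mm high; origin at the centre of its underside
- screwdriver: bystander, loose: screwdriver, 188 mm long, 28 mm thick; origin at the centre of its underside

How it is judged:
On the way, in this order (a step that is already met when the one before it is completed fails the run):
1. the keeper is turned to its stop (within 0.12 rad), the blank still in the box (value of joint keeper above 1.45 rad and height (world z) of blank_center below 0.05 m), for 0.2 s.
2. the blank's far end has risen above the walls while its near end is still under the cover, with the keeper at its stop (height (world z) of blank_far_end above 0.078 m and x of blank_near_end in the frame of stock_box below -0.015 m and height (world z) of blank_near_end below 0.058 m and value of joint keeper above 1.45 rad), for 0.1 s.
At the end, for the whole second after the job is handed in: The blank is held by the gripper's fingers (over 0.5 N), at rest, not touching the box or keeper, both its ends more than 115 mm above the table (over 40 mm above the walls), its centre within 200 mm horizontally of the opening's centre, and the keeper is within 0.12 rad of its stop (height (world z) of each of blank_near_end, blank_far_end above 0.115 m and horizontal distance between blank_center and box_opening below 0.2 m and contact force between the fingers and blank above 0.5 N and contact force between blank and stock_box below 0.05 N and linear speed of blank below 0.03 m/s and angular speed of blank below 0.3 rad/s and value of joint keeper above 1.45 rad); the arm keeps its last pose, push and grip.
It fails at once if another loose thing is moved by more than 30 mm (distance of any of sanding_block, plane, tape, screwdriver from where it was at the start of the episode above 0.03 m).
It also fails if it takes over 51 s, if anything falls off the work surface, if the arm or the gripper's body presses on something with over 40 N, if the wrist force passes 120 N, or if a joint passes its speed limit or range.

ROBOT

A 6-joint arm with a two-finger parallel gripper is mounted at the origin on a cart in front of the work surface, level with it; the furniture and walls round the work are solid. World frame = base frame: x ahead of the robot, y to its left, z up, the work surface at z = 0. Lengths are in m, angles in rad, forces in N, time in s.
With the tool pointing down it reaches from about 0.3 to 0.775 m from the base axis. Payload 14.6 kg.
Tool frame: the origin (TCP) lies midway between the tips of the shut fingers; the grasp point (between the pads) lies 19 mm behind it; x points along the fingers, y is the direction in which the jaws open and shut, and the axes are right-handed (so a half turn about x gives the same grasp; the last joint's range is limited). The gripper opens to 94 mm and grips with 3 to 60 N. Pads are 16 mm wide; open, the fingers measure 119 mm over their backs; the gripper's body (75 mm by 177 mm) begins 78 mm behind the grasp point.
Start: joints at [1.274, 0.3, 1.521, -0, 1.321, -0.067], TCP at [0.125, 0.536, 0.167] pointing down, gripper open.
Joint ranges: [-3.03, 3.03], [-0.79, 2.21], [0.23, 2.52], [-1.04, 4.18], [0, 3.07], [-2.55, 2.55]. Speed limits (rad/s): [2.22, 2.22, 2.57, 3.14, 3.14, 3.14].

INTERFACE

Orientations are given as a rotation vector (axis times angle).
In Python, from cell import arm, imaging, order, nets gives the robot as it stands.
- The arm moves only by the tool send_rows, never from a script. Its argument "rows" is a list of rows, each a list of 7 numbers: the shift along the tool's x, y, z in mm, then the turn, a rotation vector about the tool's x, y, z in rad, then the finger opening in mm, from 0 to 94. In form: [[dx, dy, dz, wx, wy, wz, gripper], ...]. A call has 1 to 8 rows; each row is the pose to reach, as a shift and turn from the pose commanded when the call began, along the tool's axes at that moment; what a row does not reach only later rows make up. A row lasts 1/10 s, in which the tool goes at most 50 mm and 8.59 degrees, less where a joint would pass 70% of its speed; a pose out of reach is approached as far as the arm can. A call with a gripper value outside its range is refused whole. The fingers move at their own pace and stop on an object; "newtons" is the grip in N (left out, the last holds). Time passes only in rows, so rows that repeat a pose let the fingers close. It gives the time, the measured TCP pose, the force and the opening at its end, in the units of the state.
- arm.state(): the state, without advancing time (a new reading comes with each control period).
- imaging.camera(name): name is "scene" or "top"; returns (picture, depth): 480x640x3 uint8, red, green, blue; 480x640 float32, m along the optical axis (not along the pixel's ray), 0 where there is no reading.
- imaging.camera_model(name): a dict with "fx", "fy", "cx", "cy" (pixels), "distortion" ([k1, k2, p1, p2, k3] as OpenCV has them; the pictures are not rectified), "origin" and "attitude" of the camera in the world. Camera axes: x right, y down, z forward; pixel columns grow to the right and rows downward; lengths in m; the calibration is good to about 2 mm. A picture is of the moment at which its call begins. camera_model takes no time and is no camera call.
- order.job_done(): hands the job in, once; it reports no verdict.
Trained networks look in the newest picture that a camera, given by its name, has taken for a name from the list of things; names that differ only in an ending like _2 or _b are one class to them, and where a whole thing is asked for, a point or a joint stands for the part that bears it (a point fixed in the world has none). Each returns a list of dicts, best first, with "confidence" (0 to 1); they miss things now and then, are a little off and sometimes report something else, mostly with a low value. They report only what shows in the picture. A call takes as long as a camera call.
- nets.regions_of(camera, name): "pixels" (480x640 bool, what is visible of it).
- nets.spot_point(camera, name): "xyz" ([x, y, z] in m, in world coordinates, good to about 4 mm: a listed point, or the origin of a listed thing).
The state is a dict: "clock": time; "joint_pos": joint angles; "dq": joint speeds; "effort": joint torques, N m; "tool_pos": TCP position; "eef_rot": TCP orientation; "wrist_force": force on the tool from outside, world axes, zero at the start; "wrist_torque": the same for the moment, N m; "grip_width": finger opening in m.
Only numpy, scipy, OpenCV 4.12 (cv2) and the standard library are available. Lean on these libraries where they do the work, as an engineer would, in place of code of your own. Each camera call takes 0.05 s, during which the arm holds its last target.

## Working session

There is one attempt and no reset: what is moved stays moved. The work goes in short steps, Python scripts to look and compute and a tool call to move; the robot and the scene stay as the last step left them, time stands still between calls to the robot, and variables do not carry over. Pictures are saved under pics/ and viewed, and the job is handed in when it is done.

Besides the shell and the picture viewer there is one more tool, called after "Request:" as a command line: name --pt "numbers of a row" for each row, then --argument value for the rest. send_rows: Moves the arm, as the interface text tells. Its arguments: {"type":"object","properties":{"rows":{"type":"array"},"newtons":{"type":"number"}},"required":["rows"]}

```bash
mkdir -p pics; ls; cat > h.py <<'E'
import numpy as np, cv2
from scipy.spatial.transform import Rotation as R
from cell import arm, imaging, order, nets
def snap(c,name):
    p,d=imaging.camera(c); cv2.imwrite('pics/'+name,p[:,:,::-1]); return p,d
E
python3 - <<'E'
from h import *
print(arm.state())
for c in ("scene","top"):
    p,d=snap(c,c+"0.png"); print(imaging.camera_model(c))
    for n in ["stock_box","cover_edge","stop_pin","box_opening","keeper_pivot","keeper_knob","blank_far_end","blank","plane","tape","screwdriver","sanding_block"]:
        try:
            r=nets.spot_point(c,n); print(c,n,[(np.round(q['xyz'],4),round(q['confidence'],2)) for q in r[:2]])
        except Exception as e: print(n,e)
print(arm.state()['clock'])
E
```

```text
pics
{'clock': 0.0, 'joint_pos': array([ 1.27442274e+00,  3.00447029e-01,  1.52158078e+00,  7.75345036e-06,
        1.32071440e+00, -6.65972144e-02]), 'dq': array([ 0.00260265, -0.00124632,  0.00071111,  0.00018758, -0.00076015,
        0.00079614]), 'effort': array([ 5.61427732e-04, -5.31784201e+01, -3.52737808e+01,  7.08972942e-02,
        2.43730098e-02, -7.03275646e-05]), 'tool_pos': array([0.12517601, 0.53524687, 0.16619969]), 'eef_rot': array([ 0.17951247,  1.56347274, -0.18128965]), 'wrist_force': array([0.15175865, 0.54288252, 0.14222133]), 'wrist_torque': array([-0.11753091, -0.02276128,  0.0002344 ]), 'grip_width': 0.09428028427448007}
{'fx': 534.8172850657083, 'fy': 534.8172850657083, 'cx': 323.7877417288792, 'cy': 234.36090875440973, 'distortion': array([-0.07794424,  0.        ,  0.        ,  0.        ,  0.        ]), 'origin': array([-0.32147351, -0.8294864 ,  1.02491115]), 'attitude': array([-2.07650481,  0.9504985 , -0.44178979])}
scene stock_box [(array([5.492e-01, 8.400e-02, 2.000e-04]), 0.86)]
scene cover_edge [(array([0.5359, 0.0793, 0.0618]), 0.7)]
scene stop_pi
[... 1104 characters left out ...]
op_pin [(array([ 0.6692, -0.0308,  0.0898]), 0.7)]
top box_opening [(array([0.5817, 0.0885, 0.0726]), 0.97)]
top keeper_pivot [(array([ 0.5905, -0.0325,  0.088 ]), 0.81)]
top keeper_knob [(array([0.5875, 0.0213, 0.1101]), 0.67), (array([ 0.5715,  0.3565, -0.0043]), 0.27)]
top blank_far_end [(array([0.6171, 0.0932, 0.0167]), 0.48), (array([0.5826, 0.0933, 0.073 ]), 0.32)]
top blank [(array([0.5447, 0.0809, 0.0075]), 0.41)]
top plane [(array([ 0.4344, -0.3493,  0.0019]), 0.66)]
top tape [(array([0.4144, 0.3992, 0.0025]), 0.63)]
top screwdriver [(array([ 0.4219, -0.5092,  0.0033]), 0.77), (array([0.5423, 0.0781, 0.005 ]), 0.56)]
top sanding_block [(array([ 0.5681,  0.3592, -0.0018]), 0.63)]
1.3
```

View pics/scene0.png

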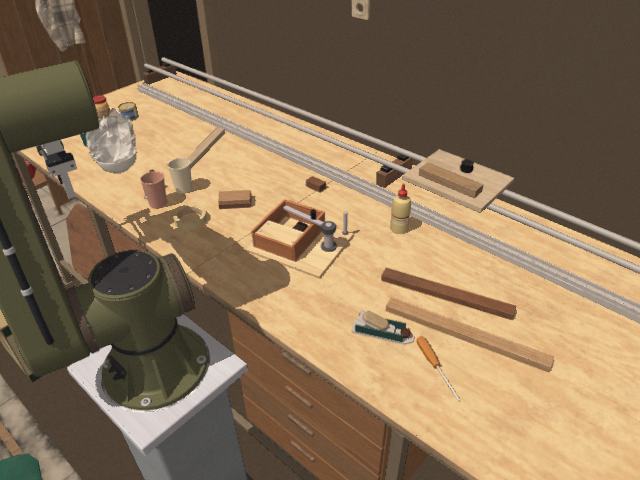

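View pics/top0.png

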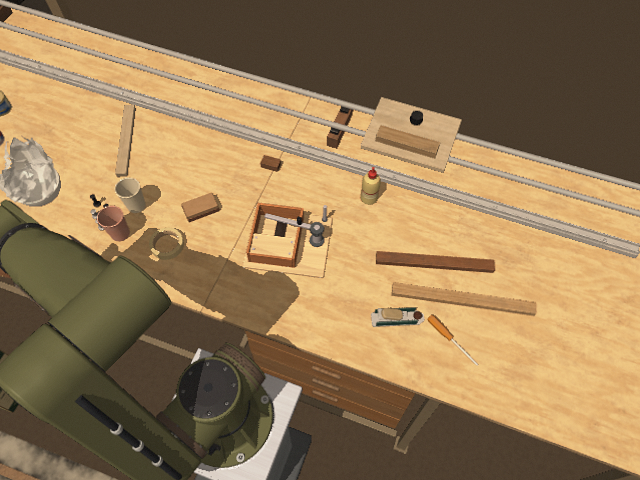

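The scene picture shows the box at about (290,230) with the keeper's finger across it and its knob at (313,214). The stop pin is at (346,222), and the blank shows as a dark patch near (302,227). Next I'll fit the box pose and zoom in.

```bash
cat >> h.py <<'E'
def cloud(c,d):
    m=imaging.camera_model(c); K=np.array([[m['fx'],0,m['cx']],[0,m['fy'],m['cy']],[0,0,1.]])
    v,u=np.mgrid[0:480,0:640]
    n=cv2.undistortPoints(np.stack([u.ravel(),v.ravel()],1).astype(np.float64).reshape(-1,1,2),K,m['distortion']).reshape(480,640,2)
    P=np.dstack([n[...,0]*d,n[...,1]*d,d])
    return P@R.from_rotvec(m['attitude']).as_matrix().T+m['origin']
def proj(c,X):
    m=imaging.camera_model(c); K=np.array([[m['fx'],0,m['cx']],[0,m['fy'],m['cy']],[0,0,1.]])
    Rw=R.from_rotvec(m['attitude']).inv(); 
    return cv2.projectPoints(np.atleast_2d(X).astype(float),Rw.as_rotvec(),-Rw.apply(m['origin']),K,m['distortion'])[0].reshape(-1,2)
def b2w(P,b):
    c,s=np.cos(b[2]),np.sin(b[2]); P=np.atleast_2d(P)/1000.
    return np.stack([b[0]+c*P[:,0]-s*P[:,1],b[1]+s*P[:,0]+c*P[:,1],P[:,2]],1)
E
python3 - <<'E'
from h import *
from scipy.optimize import least_squares
obs=[((0,0,0),(.5492,.084)),((-15,0,58),(.5359,.0793)),((95,-139,90),(.6737,-.031)),((33.5,0,74),(.5773,.0862)),((15,-125,91),(.5909,-.0402)),
((0,0,0),(.5462,.0806)),((-15,0,58),(.5319,.0806)),((95,-139,90),(.6692,-.0308)),((33.5,0,74),(.5817,.0885)),((15,-125,91),(.5905,-.0325))]
A=np.array([o[0] for o in obs]);B=np.array([o[1] for o in obs])
f=lambda b:(b2w(A,b)[:,:2]-B).ravel()
s=least_squares(f,[.549,.082,.23]);b=s.x;print(b,np.round(f(b).reshape(-1,2)*1000,1).tolist())
np.save('b.npy',b)
for c in("scene","top"):
    p,d=imaging.camera(c)
    W=cloud(c,d)
    # wall tops pts
    u0,v0=proj(c,b2w([[0,-20,50]],b))[0].astype(int)
    im=p[:,:,::-1].copy()
    x0,y0=u0-50,v0-37
    cr=cv2.resize(im[y0:y0+75,x0:x0+100],(800,600),interpolation=cv2.INTER_CUBIC)
    def line(P,col):
        q=((proj(c,b2w(P,b))-[x0,y0]+.5)*8).astype(int); cv2.polylines(cr,[q.reshape(-1,1,2)],True,col,1)
    line([[90,73,74],[90,-73,74],[-15,-73,74],[-15,73,74]],(0,255,0)); line([[107,88,12],[107,-162,12],[-107,-162,12],[-107,88,12]],(255,0,0))
    line([[82,65,74],[82,-65,74],[-15,-65,74],[-15,65,74]],(0,255,0))
    line([[-15,65,64],[-15,-65,64]],(255,255,0));line([[95,-139,90],[95,-139,12]],(0,0,255))
    cv2.imwrite(f'pics/{c}_z.png',cr)
    # floor/table height check, wall
    sel=W[y0:y0+75,x0:x0+100].reshape(-1,3); L=sel-[b[0],b[1],0]; cc,ss=np.cos(b[2]),np.sin(b[2]); X=(cc*L[:,0]+ss*L[:,1])*1000;Y=(-ss*L[:,0]+cc*L[:,1])*1000;Z=L[:,2]*1000
    m=(Z>68)&(Z<76)&(abs(X)<100)&(abs(Y)<80)
    print(c,m.sum(), 'walltop x>70 mean x',X[m&(X>75)&(abs(Y)<55)].mean(),'y+',Y[m&(Y>55)&(X<70)].mean(),'y-',Y[m&(Y<-55)&(X<70)].mean())
    k=(Z>85)&(Z<95)&(abs(Y+30)<70)&(abs(X)<60); print('finger fit',np.polyfit(Y[k],X[k],1),k.sum())
    for tag,mm in (('cover',(X<-25)&(X>-75)&(abs(Y)<50)),('plank',(abs(X+50)<40)&(Y<-90)&(Y>-150))): print(tag,np.median(Z[mm]),Z[mm].std())
E
```

```text
[0.54764078 0.08206219 0.228876  ] [[-1.6, -1.9], [-2.9, -0.6], [-2.0, -0.8], [3.0, 3.5], [-0.3, 3.9], [1.4, 1.5], [1.1, -1.9], [2.5, -1.0], [-1.4, 1.2], [0.1, -3.8]]
scene 356 walltop x>70 mean x 84.57306387396316 y+ 70.00926185905602 y- -68.30903582822677
finger fit [ 0.1636553  31.10360071] 169
cover 63.84581802214584 2.166260998816295
plank 11.980941125814493 6.092746511305951
top 356 walltop x>70 mean x 85.02288196306945 y+ 66.02625833693169 y- -69.71234449685868
finger fit [ 0.16303592 31.9321963 ] 150
cover 62.917336880605305 3.4779989095711743
plank 10.871245471237746 3.9014546313305987
```

```bash
sleep 1; ls pics
```

```text
scene0.png
scene_z.png
top0.png
top_z.png
```

View pics/scene_z.png

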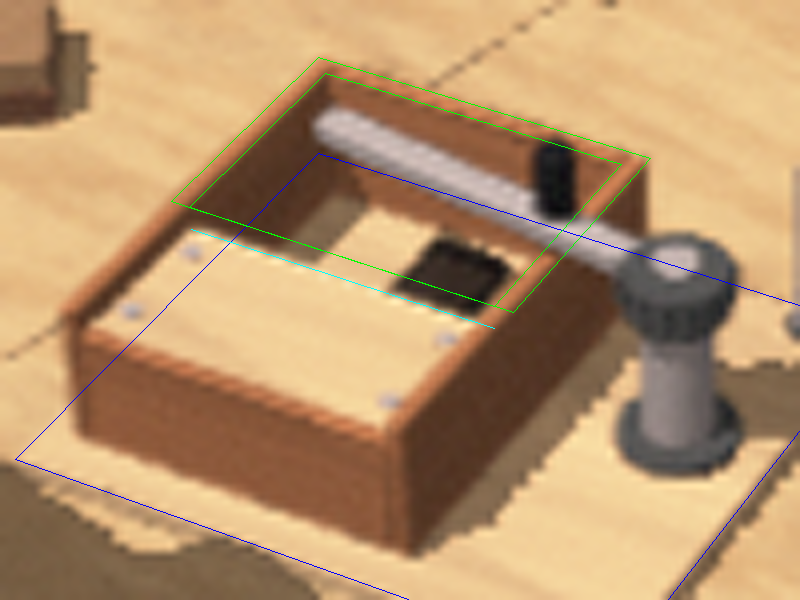

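View pics/top_z.png

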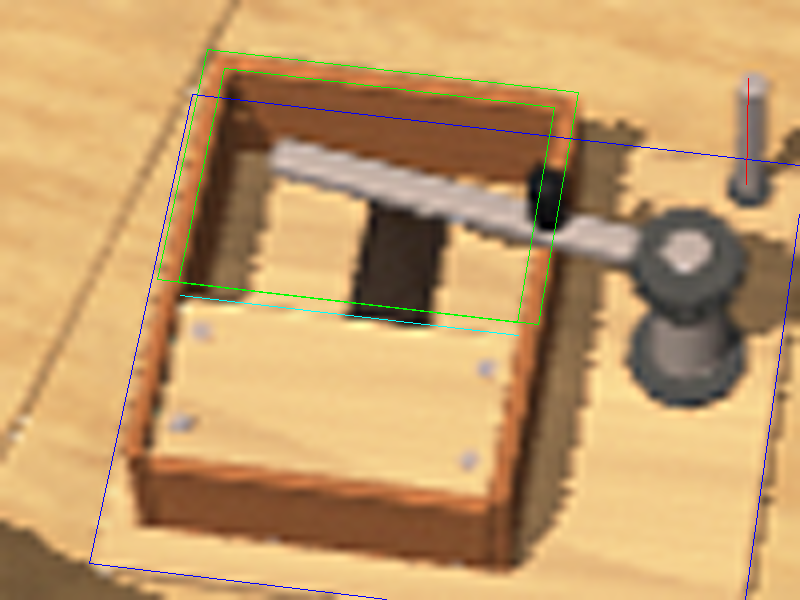

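The overlay agrees with the box edges to within about 2 mm in both views: the opening's edges in the scene crop, and the walls, cover edge and pin in the top crop. The finger is at q≈0.16. Next I'll plan the approach to the knob.

```bash
cat >> h.py <<'E'
b=np.load('b.npy')
def Rt(yaw,tilt=0.):
    # tool x down, tool y along world heading 'yaw'; tilt: about box -y (far end up)
    y=np.array([np.cos(yaw),np.sin(yaw),0]); x=np.array([0,0,-1.]); M=np.stack([x,y,np.cross(x,y)],1)
    ax=np.array([-np.sin(b[2]),np.cos(b[2]),0]); return R.from_rotvec(-ax*tilt)*R.from_matrix(M)
def rel(P,Rg,P0=None,R0=None):
    s=arm.state()
    if P0 is None: P0=s['tool_pos'];R0=R.from_rotvec(s['eef_rot'])
    return np.r_[R0.inv().apply(np.array(P)-P0)*1000,(R0.inv()*Rg).as_rotvec()]
np.set_printoptions(suppress=True,precision=4,linewidth=160)
E
python3 - <<'E'
from h import *
s=arm.state(); M=R.from_rotvec(s['eef_rot']).as_matrix(); print(M, 'yaw tool y',np.arctan2(M[1,1],M[0,1]))
q=.162; K=b2w([15+55*np.sin(q),-125+55*np.cos(q),98],b)[0]; print('knob',K)
for k in(0,np.pi): print(rel([K[0],K[1],.167],Rt(b[2]-q+k)))
W=None
for c in("scene","top"):
    print([(q['xyz'],q['confidence']) for q in nets.spot_point(c,"keeper_knob")[:1]])
E
```

```text
[[-0.      0.2278  0.9737]
 [-0.      0.9737 -0.2278]
 [-1.     -0.     -0.    ]] yaw tool y 1.3410246374863966
knob [0.5869 0.0186 0.098 ]
[  -0.2597 -398.1954  567.2793    1.2741    0.        0.    ]
[  -0.2597 -398.1954  567.2793   -1.8674   -0.        0.    ]
[([0.5889, 0.0185, 0.1086], 0.71)]
[([0.5856, 0.0227, 0.1121], 0.92)]
```

Request:
send_rows --pt "-10 -398 567 1.274 0 0 44" --pt "-10 -398 567 1.274 0 0 44" --pt "-10 -398 567 1.274 0 0 44" --pt "-10 -398 567 1.274 0 0 44" --pt "-10 -398 567 1.274 0 0 44" --pt "-10 -398 567 1.274 0 0 44" --pt "-10 -398 567 1.274 0 0 44" --pt "-10 -398 567 1.274 0 0 44" --newtons 10

```text
clock: 2.3
tool_pos: [0.3928, 0.2355, 0.1729]
eef_rot: [1.11, 1.27, -1.109]
wrist_force: [0.9, 0.3, 0.4]
grip_width: 0.0441
```

```bash
python3 - <<'E'
from h import *
s=arm.state(); print(s['tool_pos'],s['joint_pos'],s['grip_width'])
q=.162; K=b2w([15+55*np.sin(q),-125+55*np.cos(q),98],b)[0]
print(rel([K[0],K[1],.177],Rt(b[2]-q)))
E
```

```text
[0.3928 0.2355 0.1729] [0.4601 0.0872 1.7603 0.     1.2933 0.3252] 0.044138590771344015
[ -4.087  163.234  241.0412   0.0681  -0.0003  -0.0007]
```

Request:
send_rows --pt "-4 163 241 0.068 0 0 44" --pt "-4 163 241 0.068 0 0 44" --pt "-4 163 241 0.068 0 0 44" --pt "-4 163 241 0.068 0 0 44" --pt "-4 163 241 0.068 0 0 44" --pt "-4 163 241 0.068 0 0 44" --pt "-4 163 241 0.068 0 0 44" --pt "-4 163 241 0.068 0 0 44"

```text
clock: 3.1
tool_pos: [0.5868, 0.0211, 0.176]
eef_rot: [1.156, 1.243, -1.157]
wrist_force: [-0.6, 0.3, 0.2]
grip_width: 0.0442
```

```bash
python3 - <<'E'
from h import *
s=arm.state(); print(s['tool_pos'],s['joint_pos'],s['grip_width'],s['wrist_force'])
q=.162; K=b2w([15+55*np.sin(q),-125+55*np.cos(q),98],b)[0]
print(rel([K[0],K[1],.099],Rt(b[2]-q)))
E
```

```text
[0.5868 0.0211 0.176 ] [-0.0264  0.3773  1.3964  0.0001  1.3688 -0.0982] 0.04416571444395541 [-0.6209  0.3029  0.2196]
[76.9771 -0.0285  2.5574  0.0049 -0.0002  0.0009]
```

Request:
send_rows --pt "25 0 1 0 0 0 44" --pt "50 0 1 0 0 0 44" --pt "77 0 1 0 0 0 44" --pt "77 0 1 0 0 0 44" --pt "77 0 1 0 0 0 30" --pt "77 0 1 0 0 0 24"

```text
clock: 3.7
tool_pos: [0.5876, 0.021, 0.1014]
eef_rot: [1.156, 1.241, -1.153]
wrist_force: [-0.0, -0.2, 0.3]
grip_width: 0.0318
```

```bash
python3 - <<'E'
from h import *
s=arm.state(); print(s['tool_pos'],s['grip_width'],s['wrist_force'])
for c in("scene","top"):
    p,d=imaging.camera(c)
    u0,v0=proj(c,b2w([[20,-70,100]],b))[0].astype(int); x0,y0=u0-50,v0-37
    cv2.imwrite(f'pics/{c}_k1.png',cv2.resize(p[y0:y0+75,x0:x0+100,::-1],(600,450),interpolation=cv2.INTER_CUBIC))
    print(proj(c,[s['tool_pos']])-[x0,y0])
E
```

```text
[0.5876 0.021  0.1014] 0.031802375916857695 [-0.0151 -0.2114  0.2827]
[[50.8331 36.0857]]
[[50.0679 35.9528]]
```

View pics/scene_k1.png

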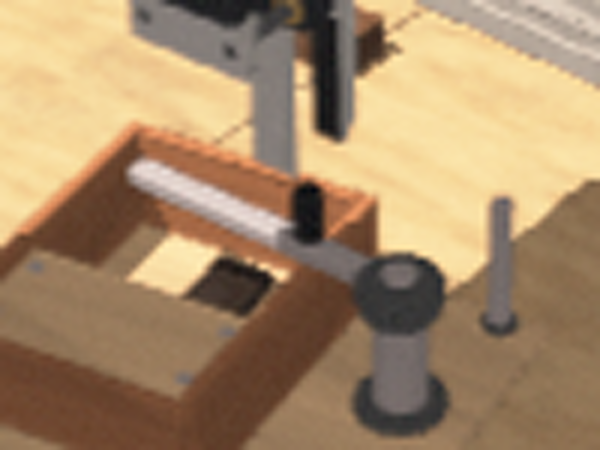

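View pics/top_k1.png

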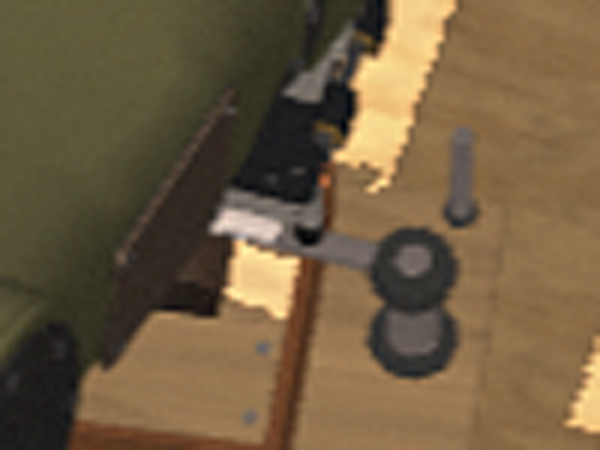

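```bash
python3 - <<'E'
from h import *
s=arm.state()
c="scene"; p,d=imaging.camera(c); W=cloud(c,d)
u0,v0=proj(c,b2w([[20,-70,100]],b))[0].astype(int); x0,y0=u0-50,v0-37
for nm,(x,y) in dict(lf=(270,130),lftip=(285,165),rf=(330,120),rf2=(345,100),knob=(308,205),knobtop=(308,190),bar=(200,200)).items():
    print(nm,W[y0+y//6,x0+x//6])
print(nets.spot_point(c,'keeper_knob'), s['tool_pos'],s['joint_pos'],s['eef_rot'])
E
```

```text
lf [0.5581 0.0137 0.1738]
lftip [0.5603 0.009  0.1543]
rf [0.6023 0.0166 0.1523]
rf2 [0.6063 0.0122 0.166 ]
knob [0.5816 0.0145 0.1154]
knobtop [0.5897 0.0216 0.1182]
bar [0.5753 0.0812 0.0909]
[{'xyz': [0.5852, 0.021, 0.1109], 'confidence': 0.89}] [0.5876 0.0208 0.1011] [-0.027   0.4408  1.4864  0.      1.2122 -0.1003] [ 1.156   1.2412 -1.1535]
```

```bash
python3 - <<'E'
from h import *
s=arm.state()
c="scene"; p,d=snap(c,"s2.png"); W=cloud(c,d)
M=R.from_rotvec(s['eef_rot']).as_matrix()
pts=[s['tool_pos']+M@[-x,y,0] for x in (0,.019,.05,.097) for y in(-.016,0.016)]
uv=proj(c,pts);print(uv)
x0,y0=250,140
im=cv2.resize(p[y0:y0+120,x0:x0+160,::-1],(800,600),interpolation=cv2.INTER_CUBIC)
for q in uv: cv2.circle(im,tuple(((q-[x0,y0]+.5)*5).astype(int)),4,(0,0,255),1)
cv2.imwrite('pics/s2z.png',im)
dz=W[y0:y0+120,x0:x0+160,2]; 
for v in range(150,216,4): print(v,' '.join('%4d'%(W[v,u,2]*1000) for u in range(290,330,2)))
E
```

```text
[[309.4712 218.1459]
 [316.251  212.7993]
 [309.2763 212.8305]
 [316.1104 207.5117]
 [308.9523 203.9805]
 [315.8767 198.7107]
 [308.4463 190.1283]
 [315.5115 184.9423]]
150   20  326  326  326  328  332  336  335  335  336  336  335  335  333  334  331  329  280  282  276
154   29   33   32  317  320  322  322  325  324  326  327  324  326  322  318  316  276  275  280  277
158   11   18   23  305  306  309  311  314  316  318  321  320  319  301  296  293  253  253  277  276
162    0   -4   -2  291  293  300  300  302  303  305  301  289  290  290  286  282  278  275  271  244
166   -6    3   -5  281  285  286  286  288  292  292  287  284  280  276  275  270  255  262  256  253
170  279  279  280  280  281  278  278  279  278  283  279  275  270  262  253  256  257  260  255  249
174  279  279  275  280  278  281  277 1024  273  270  267  262  259  261  251  252  244  244  241   17
178  273  278  280  279  281  278  280  283  273  256  257  260  257  248  247    1    3   -4    0   -6
182  260  263  265  269  270  275  271  233  255  250  242  245  246  210  210   25   26   24   -2   -4
186  239  248  247  249  254  262  255  254  215  218  216   15  194  200  198   17   19   15    2    1
190    2   -2    1  240  238  244  245  242  201  204  203   -1  184  180  188   12    4    0   -2    0
194    5    3   -5   -4    0    0    0  186  186 1024  187    2  164  172  170   -5   -1    2    0   -4
198   -1    0    0   -4    0   -1    3   -3  173  175  176    0  151  154  157    1   -1    3    1   -3
202   72   68   74   -8   -2    0   -2   -5  164  163  163    0  138  141  142    1   -2   -4    0    0
206   58   58   61   65   66   74   73   77   72  149  153    2    0   -4   -1    3    0   -4   -1   -2
210   88   87   91   91   55   52   56   61   62   61   66  124  122   76   74    0    1   -1    1    4
214   25   29   81   84   90   93   90   93   91   51  107  112  111   63   61   75   76   66    0    0
```

View pics/s2z.png

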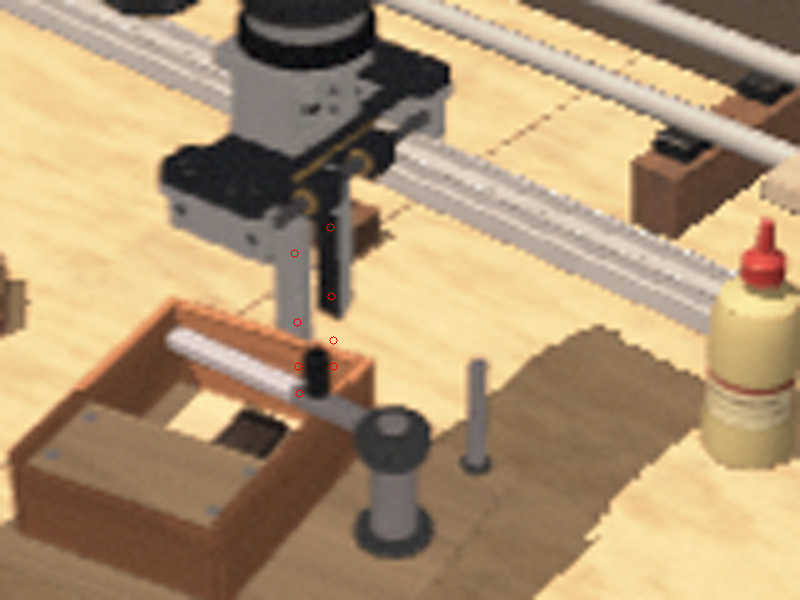

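```bash
python3 - <<'E'
from h import *
print(arm.state()['clock'])
for c in ("scene","top"):
    p,d=imaging.camera(c); W=cloud(c,d)
    s=arm.state();t=s['tool_pos'];print(s['clock'],t)
    m=(np.hypot(W[...,0]-t[0],W[...,1]-t[1])<.045)&(W[...,2]>.125)&(W[...,2]<.4)&(d>0)
    z=np.sort(W[m][:,2]);print(c,m.sum(),z[:12]);
    q=W[m&(W[...,2]<.2)];print(q[:,:2].mean(0),q.min(0),q.max(0))
    print(imaging.camera_model(c)['origin'])
E
python3 - <<'E'
import cv2;im=cv2.imread('pics/scene0.png');cv2.imwrite('pics/s0c.png',cv2.resize(im[100:240,0:190],(760,560),interpolation=cv2.INTER_CUBIC))
E
```

```text
3.95
4.0 [0.5872 0.0205 0.1   ]
scene 1289 [0.1253 0.1388 0.1397 0.1406 0.1412 0.1414 0.1415 0.1415 0.1425 0.1426 0.1434 0.144 ]
[0.5836 0.0176] [0.5586 0.0074 0.1253] [0.6114 0.0324 0.1999]
[-0.3215 -0.8295  1.0249]
4.05 [0.5871 0.0205 0.0998]
top 126 [0.1407 0.1425 0.1445 0.1521 0.2002 0.2006 0.2404 0.241  0.2422 0.2423 0.2429 0.2436]
[0.6024 0.0093] [0.5976 0.0082 0.1407] [0.6106 0.0101 0.1521]
[-0.2377 -0.3445  1.5835]
```

View pics/s0c.png

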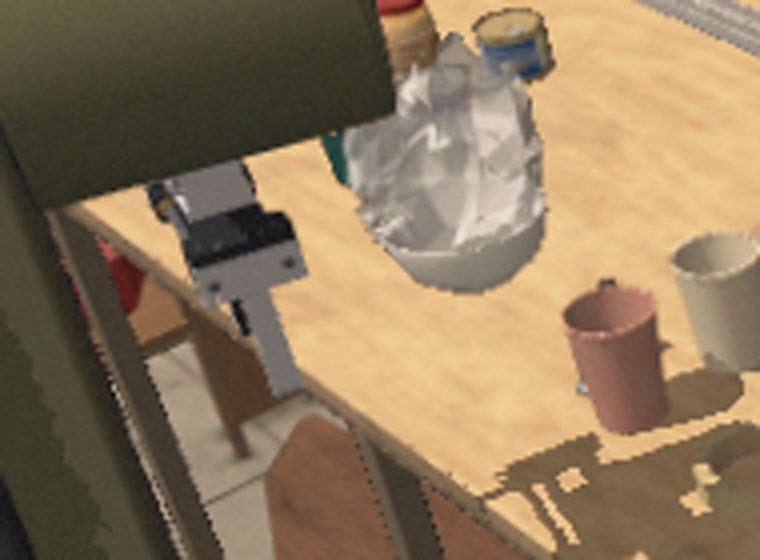

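```bash
python3 - <<'E'
from h import *
P=np.array([0.12517601, 0.53524687, 0.16619969]); M=R.from_rotvec([0.17951247,  1.56347274, -0.18128965]).as_matrix()
for dz in (0,.02,.04,.06):
    print(dz,proj("scene",[P+M@[-dz,y,z] for y in(-.047,.047) for z in (-.008,.008)]).round(1).tolist())
E
```

```text
0 [[72.9, 210.4], [78.6, 208.3], [64.4, 195.2], [69.8, 193.3]]
0.02 [[70.8, 204.5], [76.5, 202.5], [62.3, 189.5], [67.8, 187.7]]
0.04 [[68.6, 198.6], [74.4, 196.6], [60.2, 183.7], [65.7, 181.9]]
0.06 [[66.4, 192.6], [72.2, 190.6], [58.0, 177.9], [63.6, 176.0]]
```

Both cameras put the fingertips about 40 mm higher than the reported TCP, at the start pose as well as here. I'll treat it as a constant offset along the tool and trust the cameras. I'm descending further in steps and checking each one.

Request:
send_rows --pt "15 0 0 0 0 0 36" --pt "30 0 0 0 0 0 36" --pt "30 0 0 0 0 0 36" --pt "30 0 0 0 0 0 36"

```text
clock: 4.45
tool_pos: [0.5869, 0.0205, 0.0694]
eef_rot: [1.155, 1.243, -1.156]
wrist_force: [0.7, -0.2, 0.1]
grip_width: 0.0361
```

```bash
cat >> h.py <<'E'
def zoom(c,name,ctr=(20,-70,100),w=100,s=6,pts=None):
    p,d=imaging.camera(c); h=int(w*.75)
    u0,v0=proj(c,b2w([ctr],b))[0].astype(int); x0,y0=u0-w//2,v0-h//2
    im=cv2.resize(p[y0:y0+h,x0:x0+w,::-1],None,fx=s,fy=s,interpolation=cv2.INTER_CUBIC)
    if pts is not None:
        for q in proj(c,pts): cv2.circle(im,tuple(((q-[x0,y0]+.5)*s).astype(int)),3,(0,0,255),1)
    cv2.imwrite('pics/'+name,im); return p,d
def tips():
    s=arm.state();M=R.from_rotvec(s['eef_rot']).as_matrix();w=s['grip_width']/2
    return [s['tool_pos']+M@[-x,y,0] for x in(.04,.059) for y in(-w,w)]
E
python3 - <<'E'
from h import *
s=arm.state(); print(s['tool_pos'],s['grip_width'],s['wrist_force'])
zoom("scene","s3.png",s=8,pts=tips())
E
```

```text
[0.5869 0.0205 0.0694] 0.03605830850376812 [ 0.6518 -0.238   0.0766]
```

View pics/s3.png

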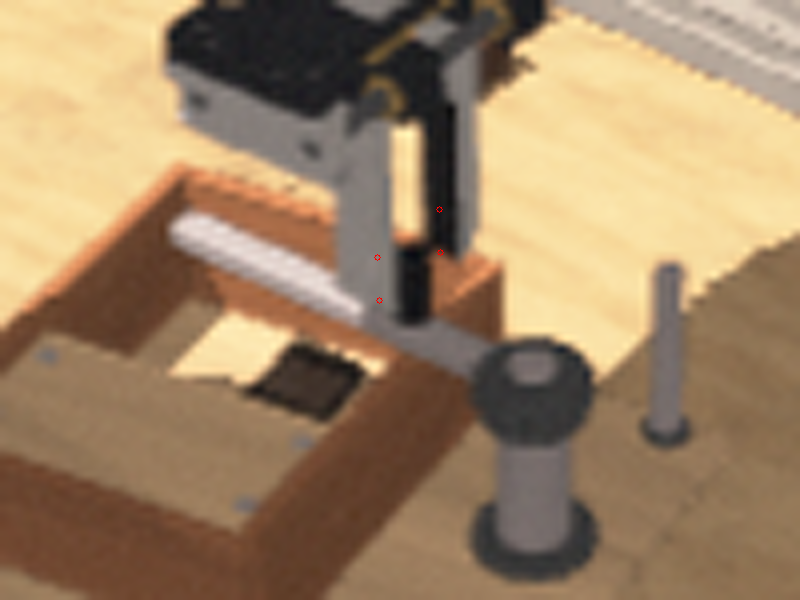

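```bash
python3 - <<'E'
from h import *
pv=b2w([15,-125,0],b)[0]
s=arm.state();P0=s['tool_pos'];R0=R.from_rotvec(s['eef_rot'])
for i,q in enumerate(np.linspace(.162,1.62,17)):
    a=b[2]-q; u=np.array([np.cos(np.pi/2+a),np.sin(np.pi/2+a)])
    K=pv[:2]+.055*u
    print(i,round(q,3),rel([K[0],K[1],.061],Rt(a),P0,R0).round(3).tolist())
E
```

```text
0 0.162 [8.872, -0.43, 1.855, 0.006, 0.0, -0.0]
1 0.253 [8.873, 4.573, 2.114, 0.097, 0.0, -0.0]
2 0.344 [8.874, 9.532, 2.827, 0.188, 0.0, -0.0]
3 0.435 [8.876, 14.406, 3.988, 0.279, 0.0, -0.0]
4 0.527 [8.877, 19.154, 5.588, 0.371, 0.0, -0.0]
5 0.618 [8.879, 23.736, 7.614, 0.462, -0.0, -0.0]
6 0.709 [8.88, 28.116, 10.048, 0.553, -0.0, -0.0]
7 0.8 [8.881, 32.255, 12.87, 0.644, -0.0, -0.0]
8 0.891 [8.882, 36.121, 16.057, 0.735, -0.0, -0.0]
9 0.982 [8.883, 39.68, 19.583, 0.826, -0.0, -0.0]
10 1.073 [8.885, 42.904, 23.419, 0.917, -0.0, -0.0]
11 1.164 [8.886, 45.765, 27.531, 1.008, -0.0, -0.0]
12 1.256 [8.886, 48.241, 31.887, 1.1, -0.0, -0.0]
13 1.347 [8.887, 50.309, 36.45, 1.191, -0.0, -0.0]
14 1.438 [8.888, 51.954, 41.183, 1.282, -0.0, -0.0]
15 1.529 [8.889, 53.161, 46.045, 1.373, -0.0, -0.0]
16 1.62 [8.889, 53.921, 50.997, 1.464, -0.0, -0.0]
```

Request:
send_rows --pt "9 0 1 0 0 0 24" --pt "9 0 1 0 0 0 24" --pt "9 4.5 1.5 0.09 0 0 24" --pt "9 9.5 2 0.19 0 0 24" --pt "9 14.5 3 0.28 0 0 24" --pt "9 19 5 0.37 0 0 24" --pt "9 24 7 0.46 0 0 24" --pt "9 28 9.5 0.55 0 0 24"

```text
clock: 5.3
tool_pos: [0.6157, 0.0133, 0.0605]
eef_rot: [1.554, 0.943, -1.554]
wrist_force: [-1.6, 1.0, 0.9]
grip_width: 0.0242
```

```bash
python3 - <<'E'
from h import *
s=arm.state(); print(s['tool_pos'],s['grip_width'],s['wrist_force'])
zoom("scene","s4.png",s=8,pts=tips())
pv=b2w([15,-125,0],b)[0]
P0=s['tool_pos'];R0=R.from_rotvec(s['eef_rot'])
for i,q in enumerate(np.linspace(.162,1.62,17)):
    a=b[2]-q; u=np.array([np.cos(np.pi/2+a),np.sin(np.pi/2+a)])
    K=pv[:2]+.055*u
    print(i,round(q,3),rel([K[0],K[1],.061],Rt(a),P0,R0).round(3).tolist())
E
```

```text
[0.6157 0.0133 0.0605] 0.024173751340344784 [-1.6438  1.0408  0.8979]
0 0.162 [-0.51, -27.971, 8.574, -0.548, -0.0, 0.0]
1 0.253 [-0.512, -23.579, 6.163, -0.456, -0.0, 0.0]
2 0.344 [-0.515, -18.986, 4.163, -0.365, -0.0, 0.001]
3 0.435 [-0.517, -14.23, 2.588, -0.274, -0.0, 0.001]
4 0.527 [-0.519, -9.35, 1.453, -0.183, -0.0, 0.001]
5 0.618 [-0.522, -4.387, 0.766, -0.092, -0.0, 0.001]
6 0.709 [-0.525, 0.618, 0.534, -0.001, -0.0, 0.001]
7 0.8 [-0.527, 5.623, 0.758, 0.09, -0.0, 0.001]
8 0.891 [-0.53, 10.587, 1.437, 0.181, -0.0, 0.001]
9 0.982 [-0.533, 15.468, 2.565, 0.273, -0.0, 0.001]
10 1.073 [-0.535, 20.227, 4.132, 0.364, -0.0, 0.001]
11 1.164 [-0.538, 24.823, 6.126, 0.455, 0.0, 0.001]
12 1.256 [-0.541, 29.219, 8.53, 0.546, 0.0, 0.001]
13 1.347 [-0.543, 33.378, 11.324, 0.637, 0.0, 0.001]
14 1.438 [-0.546, 37.265, 14.484, 0.728, 0.0, 0.001]
15 1.529 [-0.548, 40.849, 17.986, 0.819, 0.0, 0.001]
16 1.62 [-0.55, 44.099, 21.799, 0.91, 0.0, 0.001]
```

View pics/s4.png

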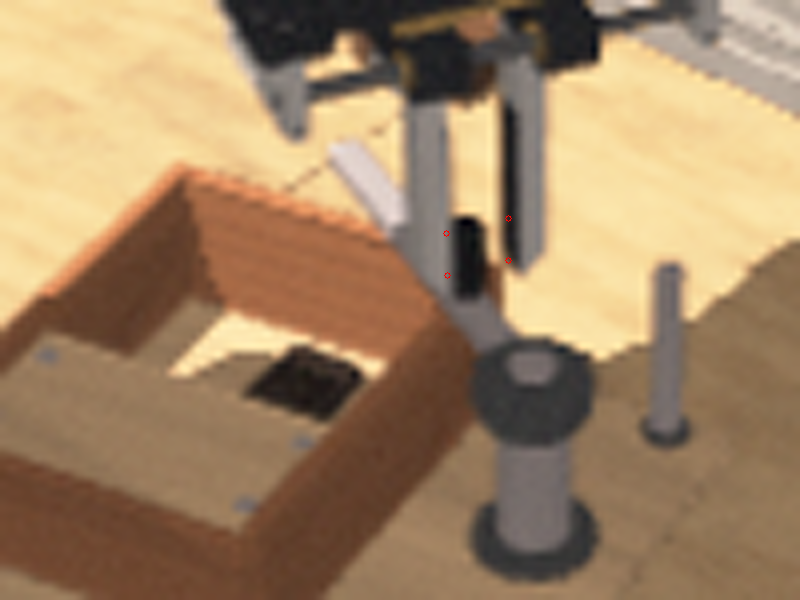

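The keeper is turning: the finger points to about (345,150) in the crop and the knob, near (467,255), is between the fingers. I'll continue the arc.

Request:
send_rows --pt "0 5.5 0.5 0.09 0 0 24" --pt "0 10.5 1 0.18 0 0 24" --pt "0 15.5 2 0.27 0 0 24" --pt "0 20 3.5 0.36 0 0 24" --pt "0 25 5.5 0.455 0 0 24" --pt "0 29 8 0.545 0 0 24" --pt "0 33.5 11 0.635 0 0 24" --pt "0 37.5 14 0.73 0 0 24"

```text
clock: 6.15
tool_pos: [0.6424, -0.0166, 0.0604]
eef_rot: [2.024, 0.371, -2.025]
wrist_force: [-1.2, 0.6, -0.1]
grip_width: 0.0242
```

```bash
python3 - <<'E'
from h import *
s=arm.state(); print(s['tool_pos'],s['grip_width'],s['wrist_force'],s['joint_pos'])
zoom("scene","s5.png",s=8,pts=tips())
pv=b2w([15,-125,0],b)[0]
P0=s['tool_pos'];R0=R.from_rotvec(s['eef_rot'])
for q in [1.438,1.53,1.62,1.66]:
    a=b[2]-q; u=np.array([np.cos(np.pi/2+a),np.sin(np.pi/2+a)])
    K=pv[:2]+.055*u
    print(round(q,3),rel([K[0],K[1],.061],Rt(a),P0,R0).round(3).tolist())
E
```

```text
[ 0.6424 -0.0166  0.0604] 0.024163611123450612 [-1.2046  0.5748 -0.1114] [-0.0829  0.6011  1.3429  0.0001  1.1981  1.1258]
1.438 [-0.555, 0.101, 0.371, 0.0, 0.0, 0.0]
1.53 [-0.557, 5.154, 0.606, 0.092, 0.0, 0.0]
1.62 [-0.558, 10.056, 1.284, 0.182, 0.0, 0.0]
1.66 [-0.559, 12.211, 1.726, 0.222, 0.0, 0.0]
```

View pics/s5.png

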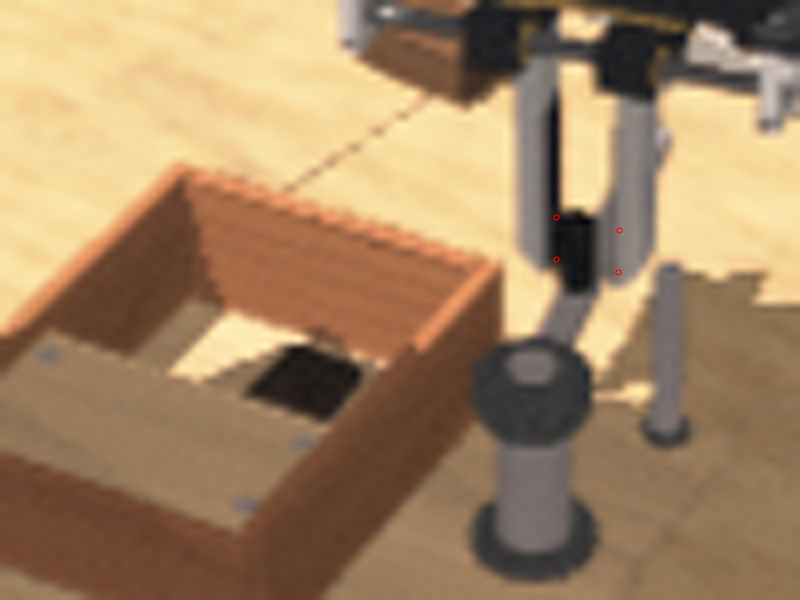

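Request:
send_rows --pt "0 5 0.5 0.09 0 0 24" --pt "0 8 0.5 0.13 0 0 24" --pt "0 10 0.5 0.13 0 0 24" --pt "0 10 0.5 0.13 0 0 24"

```text
clock: 6.6
tool_pos: [0.6456, -0.0262, 0.0605]
eef_rot: [2.096, 0.249, -2.096]
wrist_force: [-0.5, 0.7, -0.5]
grip_width: 0.0241
```

Request:
send_rows --pt "0 1.5 0 0 0 0 24" --pt "0 1.5 0 0 0 0 24"

```text
clock: 6.8
tool_pos: [0.6457, -0.0267, 0.0605]
eef_rot: [2.096, 0.25, -2.097]
wrist_force: [-1.4, 4.8, 0.2]
grip_width: 0.0243
```

```bash
cat >> h.py <<'E'
def keeperq(c,d):
    W=cloud(c,d); L=W-[b[0],b[1],0]; cc,ss=np.cos(b[2]),np.sin(b[2]); X=(cc*L[...,0]+ss*L[...,1])*1000;Y=(-ss*L[...,0]+cc*L[...,1])*1000;Z=L[...,2]*1000
    k=(Z>84)&(Z<96)&(X>50)&(X<200)&(Y<-100)&(Y>-160)&(np.hypot(X-95,Y+139)>12); f=np.polyfit(X[k],Y[k],1); return np.pi/2-np.arctan(f[0]),k.sum()
E
python3 - <<'E'
from h import *
s=arm.state(); print(s['tool_pos'],s['grip_width'],s['wrist_force'],s['joint_pos'])
p,d=zoom("scene","s6.png",s=8,pts=tips(),ctr=(60,-70,100)); print(keeperq("scene",d))
p,d=zoom("top","t6.png",s=8,pts=tips(),ctr=(60,-70,100)); print(keeperq("top",d))
E
```

```text
[ 0.6457 -0.0267  0.0605] 0.024316998663975558 [-1.4363  4.7502  0.2303] [-0.0985  0.6091  1.3301  0.0012  1.203   1.236 ]
(np.float64(1.581717639543131), np.int64(75))
(np.float64(1.5591741389469083), np.int64(54))
```

View pics/s6.png

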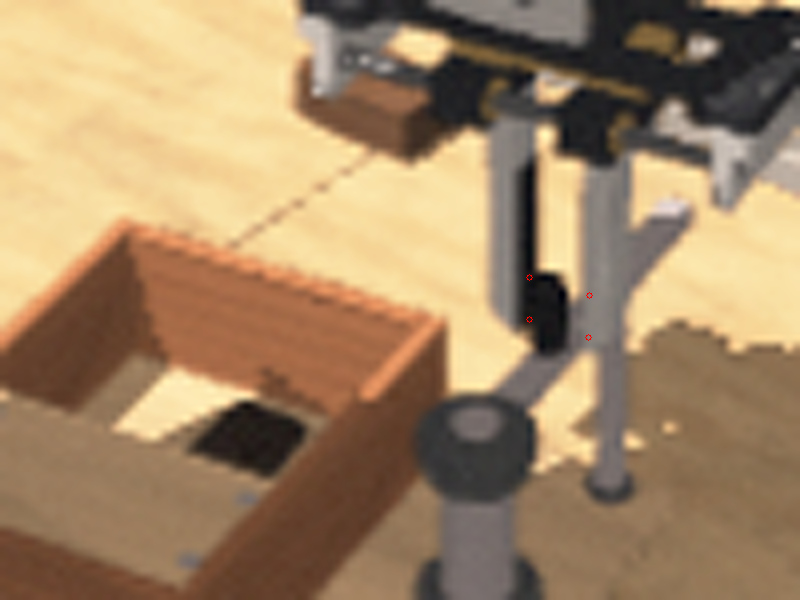

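View pics/t6.png

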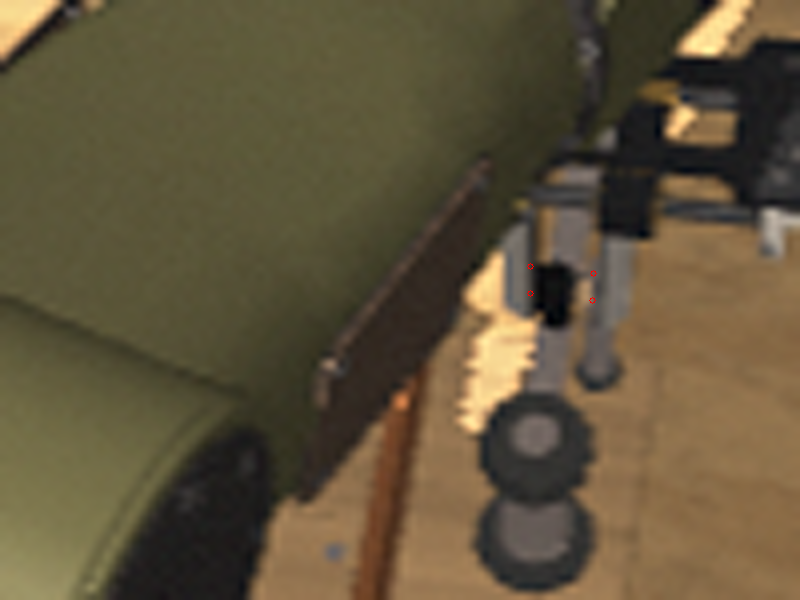

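Request:
send_rows --pt "0 -3 0 0 0 0 30" --pt "-5 -3 0 0 0 0 32" --pt "-40 -3 0 0 0 0 60" --pt "-80 -3 0 0 0 0 60" --pt "-80 -3 0 0 0 0 60" --pt "-80 -3 0 0 0 0 60"

```text
clock: 7.5
tool_pos: [0.6456, -0.0248, 0.1415]
eef_rot: [2.099, 0.246, -2.095]
wrist_force: [0.2, -0.6, -1.1]
grip_width: 0.0585
```

```bash
python3 - <<'E'
from h import *
s=arm.state(); print(s['tool_pos'],s['grip_width'],s['wrist_force'],s['joint_pos'])
for c in ("scene","top"):
    p,d=zoom(c,c+"7.png",s=8,ctr=(30,0,20)); print(keeperq(c,d))
    for n in("blank","blank_far_end","blank_center"): 
        for q in nets.spot_point(c,n)[:1]:
            x=np.array(q['xyz']);L=x[:2]-b[:2];cc,ss=np.cos(b[2]),np.sin(b[2]);print(n,x,'box',cc*L[0]+ss*L[1],-ss*L[0]+cc*L[1],round(q['confidence'],2))
    W=cloud(c,d); L=W-[b[0],b[1],0]; X=(cc*L[...,0]+ss*L[...,1])*1000;Y=(-ss*L[...,0]+cc*L[...,1])*1000;Z=L[...,2]*1000
    dark=(p.max(2)<75)&(Z<35)&(Z>8)&(abs(X)<80)&(abs(Y)<62)
    print(c,dark.sum())
    if dark.sum()>20:
        for x in range(-15,80,8):
            m=dark&(abs(X-x)<4)
            if m.sum()>2: print(x,Y[m].min().round(1),Y[m].max().round(1),np.median(Z[m]).round(1),m.sum())
E
```

```text
[ 0.6456 -0.0248  0.1415] 0.05848874194242862 [ 0.2311 -0.564  -1.0621] [-0.095   0.5342  1.2516 -0.0002  1.3537  1.2418]
(np.float64(1.5755873525231883), np.int64(122))
blank [ 0.6439 -0.0219  0.1072] box 0.07016172078464748 -0.12309064507531042 0.56
blank_far_end [0.6131 0.0938 0.0216] box 0.0664152827064066 -0.0034198708581862688 0.55
blank_center [ 0.5708  0.3585 -0.0024] box 0.08527430478605076 0.2639744396388763 0.63
scene 75
33 -21.2 5.5 23.7 11
41 -23.0 10.7 21.5 15
49 -22.7 9.9 21.1 20
57 -20.3 5.4 22.0 15
65 -21.1 -0.2 20.9 14
(np.float64(1.585858964789446), np.int64(108))
blank [ 0.5892 -0.0323  0.0905] box 0.014528602943320972 -0.12080893535383255 0.25
top 12
```

View pics/scene7.png

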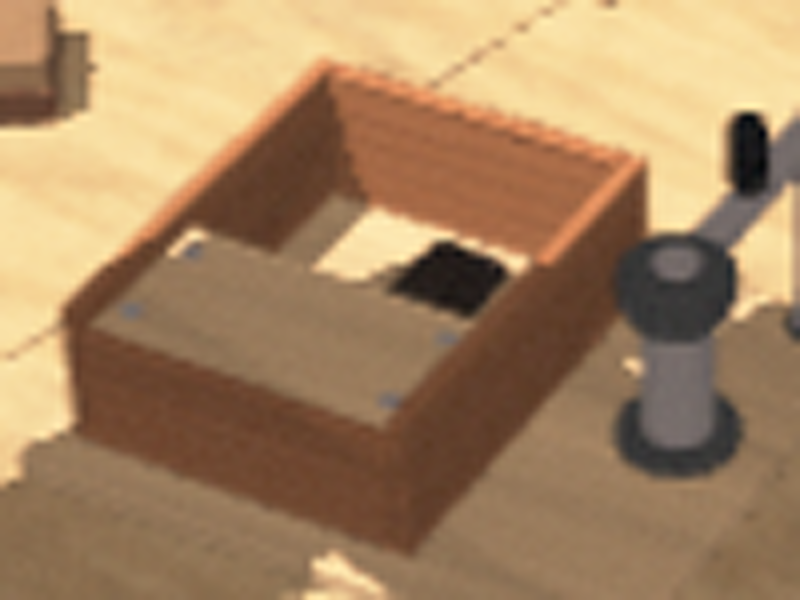

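View pics/top7.png

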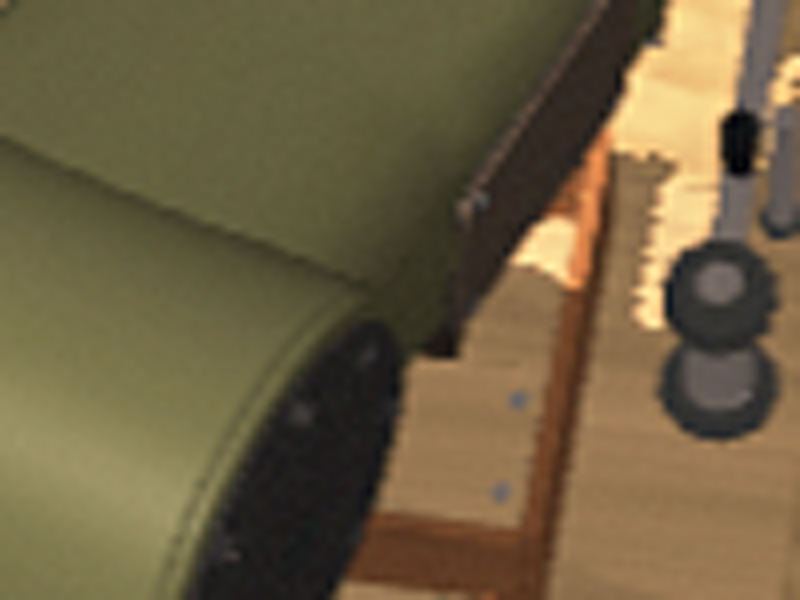

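```bash
python3 - <<'E'
from h import *
cc,ss=np.cos(b[2]),np.sin(b[2])
for c,f in(("top","top0.png"),("scene","scene0.png"),("scene","live")):
    im=cv2.imread('pics/'+f)[:,:,::-1] if f!="live" else imaging.camera(c)[0]
    D1=cloud(c,np.ones((480,640))); o=imaging.camera_model(c)['origin']; dr=D1-o
    t=(.022-o[2])/dr[...,2]; P=o+dr*t[...,None]; L=P-[b[0],b[1],0]
    X=(cc*L[...,0]+ss*L[...,1])*1000;Y=(-ss*L[...,0]+cc*L[...,1])*1000
    g=im.astype(float).mean(2); m=(abs(X-30)<55)&(abs(Y)<45)
    dark=m&(g<75)
    n,lab,st,_=cv2.connectedComponentsWithStats(dark.astype(np.uint8)); k=1+st[1:,4].argmax(); dk=lab==k
    print(c,f,st[k])
    for x in range(-10,90,8):
        q=dk&(abs(X-x)<4)
        if q.sum()>2: print(x,Y[q].min().round(1),Y[q].max().round(1),Y[q].mean().round(1),q.sum())
    print('xmax',X[dk].max())
E
```

```text
top top0.png [275 221  12  16 145]
6 -24.6 3.9 -10.4 8
14 -24.0 5.1 -9.5 22
22 -22.8 6.3 -8.8 22
30 -24.8 6.9 -9.5 24
38 -23.7 6.2 -8.8 22
46 -25.0 4.3 -9.7 22
54 -23.9 5.5 -9.0 22
62 -10.2 6.1 -0.4 3
xmax 60.240073479520376
scene scene0.png [294 222  14   9  79]
38 -25.2 6.7 -9.3 16
46 -25.7 6.5 -10.0 20
54 -26.0 6.1 -10.1 18
62 -23.8 8.7 -7.1 18
70 -18.6 5.8 -5.5 7
xmax 69.76711845542893
scene live [293 222  14  10  82]
30 -24.9 6.9 -7.9 7
38 -25.2 9.5 -8.2 17
46 -25.7 9.3 -8.2 22
54 -26.0 8.9 -9.1 19
62 -23.5 5.9 -8.1 15
xmax 68.35449073518822
```

```bash
python3 - <<'E'
from h import *
K=b2w([42,-8.5,0],b)[0]; print(K)
print(rel([K[0],K[1],.141],Rt(b[2]-np.pi/2)))
print(rel([K[0],K[1],.06],Rt(b[2]-np.pi/2)))
E
```

```text
[0.5905 0.0833 0.    ]
[  -0.8729 -117.6643   28.1736    0.005     0.0006    0.0002]
[  80.127  -117.6498   28.1226    0.005     0.0006    0.0002]
```

Request:
send_rows --pt "0 -40 10 0.005 0 0 60" --pt "0 -80 20 0.005 0 0 60" --pt "0 -117.5 28 0.005 0 0 60" --pt "0 -117.5 28 0.005 0 0 60" --pt "40 -117.5 28 0.005 0 0 60" --pt "80 -117.5 28 0.005 0 0 60" --pt "80 -117.5 28 0.005 0 0 60" --pt "80 -117.5 28 0.005 0 0 60"

```text
clock: 8.75
tool_pos: [0.5912, 0.0828, 0.0613]
eef_rot: [2.1, 0.241, -2.101]
wrist_force: [-0.0, 0.4, 0.1]
grip_width: 0.0596
```

```bash
python3 - <<'E'
from h import *
s=arm.state(); print(s['tool_pos'],s['grip_width'],s['wrist_force'],s['joint_pos'])
K=b2w([42,-8.5,0],b)[0]
print(rel([K[0],K[1],-.02],Rt(b[2]-np.pi/2)))
p,d=zoom("scene","s8.png",s=8,pts=tips(),ctr=(40,0,60))
E
```

```text
[0.5912 0.0828 0.0613] 0.05958017395179482 [-0.0121  0.4039  0.0945] [ 0.0778  0.5047  1.4912 -0.0001  1.1458  1.4202]
[81.3243 -0.6811  0.5793 -0.0005  0.0002 -0.    ]
```

View pics/s8.png

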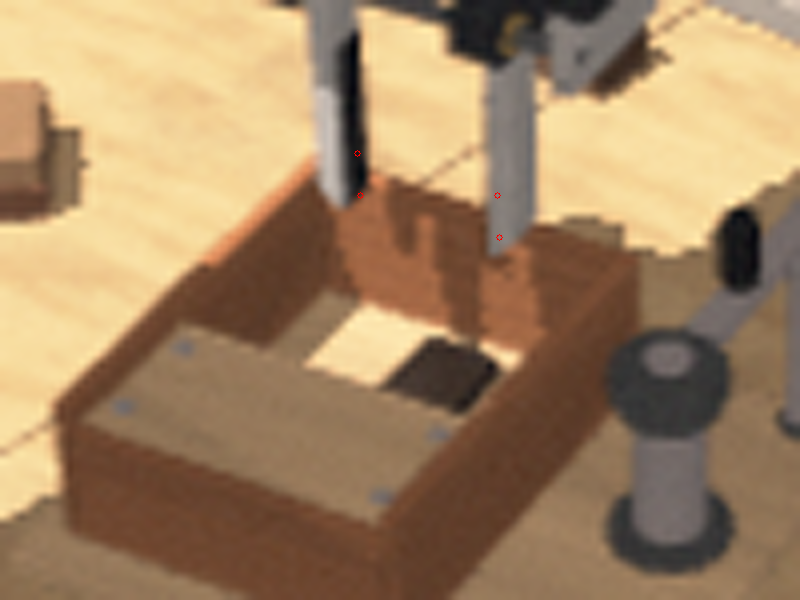

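Request:
send_rows --pt "40 -0.5 0.5 0 0 0 60" --pt "70 -0.5 0.5 0 0 0 60" --pt "78 -0.5 0.5 0 0 0 60" --pt "82 -0.5 0.5 0 0 0 60" --pt "83 -0.5 0.5 0 0 0 60"

```text
clock: 9.3
tool_pos: [0.5914, 0.0836, -0.0206]
eef_rot: [2.103, 0.241, -2.098]
wrist_force: [0.4, -1.1, 0.3]
grip_width: 0.0602
```

```bash
python3 - <<'E'
from h import *
s=arm.state(); print(s['tool_pos'],s['grip_width'],s['wrist_force'])
p,d=zoom("scene","s9.png",s=8,pts=tips(),ctr=(40,0,40))
E
```

```text
[ 0.5914  0.0836 -0.0206] 0.06019483150147888 [ 0.3679 -1.06    0.291 ]
```

View pics/s9.png

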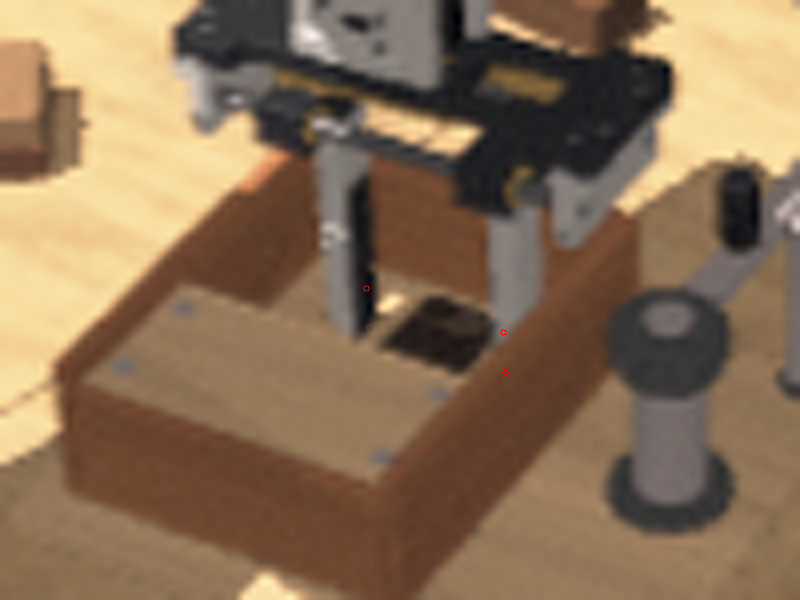

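Request:
send_rows --pt "2 0 0 0 0 0 60" --pt "3.5 0 0 0 0 0 60" --pt "3.5 0 0 0 0 0 60"

```text
clock: 9.65
tool_pos: [0.5903, 0.0836, -0.0257]
eef_rot: [2.1, 0.241, -2.1]
wrist_force: [0.2, -0.2, -0.3]
grip_width: 0.0601
```

Request:
send_rows --pt "0 0 0 0 0 0 20" --pt "0 0 0 0 0 0 20" --pt "0 0 0 0 0 0 20" --pt "0 0 0 0 0 0 20" --pt "0 0 0 0 0 0 20" --pt "0 0 0 0 0 0 20" --newtons 25

```text
clock: 10.25
tool_pos: [0.5902, 0.0836, -0.0259]
eef_rot: [2.1, 0.241, -2.1]
wrist_force: [0.1, -0.4, 0.0]
grip_width: 0.0318
```

```bash
python3 - <<'E'
from h import *
s=arm.state(); print(s['tool_pos'],s['grip_width'],s['wrist_force'])
p,d=zoom("scene","s10.png",s=8,pts=tips(),ctr=(40,0,40))
E
```

```text
[ 0.5902  0.0836 -0.0259] 0.031845159930864675 [ 0.125  -0.4488  0.0062]
```

View pics/s10.png

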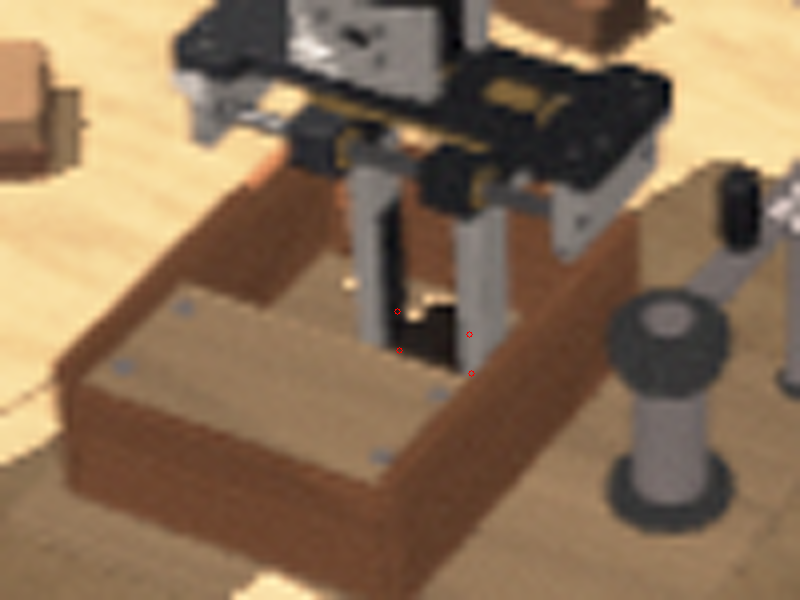

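Gripped: the opening stopped at 31.8 mm against a 32 mm blank. Now I'll plan the tilt about the near end.

```bash
cat >> h.py <<'E'
OFF=.040
ex=np.array([np.cos(b[2]),np.sin(b[2]),0]); ez=np.array([0,0,1.])
def plan(cur,poses,s0=117.,h=2.):
    # cur,poses: (Nx,Nz,theta) of blank's near bottom corner (box mm); gives tool-frame rel rows
    s=arm.state();R0=R.from_rotvec(s['eef_rot']);P0=s['tool_pos']
    tip=lambda q:((q[0]+s0*np.cos(q[2])-h*np.sin(q[2]))*ex+(q[1]+s0*np.sin(q[2])+h*np.cos(q[2]))*ez)/1000
    tip0=P0+R0.apply([-OFF,0,0])
    for q in poses:
        dR=R.from_rotvec(-np.cross(ez,ex)*(q[2]-cur[2])); Rg=dR*R0
        Pg=tip0+tip(q)-tip(cur)+Rg.apply([OFF,0,0])
        far=q[1]+145*np.sin(q[2]); 
        cov=q[1]+(-15-q[0])*np.tan(q[2])+10/np.cos(q[2])
        print(q,rel(Pg,Rg,P0,R0).round(3).tolist(),'far',round(q[0]+145*np.cos(q[2]),1),round(far,1),'cov',round(cov,1))
E
python3 - <<'E'
from h import *
th=[0,.04,.08,.12,.16,.2,.2]
plan((-75,12,0),[(-75,14,t) for t in th])
E
```

```text
(-75, 14, 0) [-2.0, -0.0, -0.0, 0.0, 0.0, 0.0] far 70.0 14.0 cov 24.0
(-75, 14, 0.04) [-6.709, -0.0, -1.427, -0.0, 0.04, -0.0] far 69.9 19.8 cov 26.4
(-75, 14, 0.08) [-11.472, -0.0, -2.664, -0.0, 0.08, -0.0] far 69.5 25.6 cov 28.8
(-75, 14, 0.12) [-16.28, -0.0, -3.71, -0.0, 0.12, -0.0] far 69.0 31.4 cov 31.3
(-75, 14, 0.16) [-21.126, -0.0, -4.562, -0.0, 0.16, -0.0] far 68.1 37.1 cov 33.8
(-75, 14, 0.2) [-26.002, -0.0, -5.22, -0.0, 0.2, -0.0] far 67.1 42.8 cov 36.4
(-75, 14, 0.2) [-26.002, -0.0, -5.22, -0.0, 0.2, -0.0] far 67.1 42.8 cov 36.4
```

Request:
send_rows --pt "-2 0 0 0 0 0 20" --pt "-6.5 0 -1.5 0 0.04 0 20" --pt "-11.5 0 -2.5 0 0.08 0 20" --pt "-16.5 0 -3.5 0 0.12 0 20" --pt "-21 0 -4.5 0 0.16 0 20" --pt "-26 0 -5 0 0.2 0 20" --pt "-26 0 -5 0 0.2 0 20"

```text
clock: 11.0
tool_pos: [0.5948, 0.0846, 0.0006]
eef_rot: [2.312, 0.265, -1.889]
wrist_force: [0.4, -0.1, 0.2]
grip_width: 0.0321
```

```bash
python3 - <<'E'
from h import *
s=arm.state(); print(s['tool_pos'],s['grip_width'],s['wrist_force'],s['joint_pos'])
p,d=zoom("scene","s11.png",s=8,pts=tips(),ctr=(40,0,60))
th=[.25,.3,.35,.4,.45,.5,.5]
plan((-75,14,.2),[(-75+15*(t-.2)/.3,14,round(t,2)) for t in th])
E
```

```text
[0.5948 0.0846 0.0006] 0.03207452024257838 [ 0.3528 -0.1081  0.1849] [0.0634 0.4839 1.7061 0.0479 0.7539 1.3738]
(-72.5, 14, 0.25) [-5.399, -0.0, -4.201, 0.0, 0.05, -0.0] far 68.0 49.9 cov 39.0
(-70.0, 14, 0.3) [-10.879, -0.001, -8.105, 0.0, 0.1, -0.0] far 68.5 56.9 cov 41.5
(-67.5, 14, 0.35) [-16.423, -0.001, -11.709, 0.0, 0.15, -0.0] far 68.7 63.7 cov 43.8
(-65.0, 14, 0.4) [-22.018, -0.001, -15.009, 0.0, 0.2, -0.0] far 68.6 70.5 cov 46.0
(-62.5, 14, 0.45) [-27.648, -0.001, -18.004, 0.0, 0.25, -0.0] far 68.1 77.1 cov 48.1
(-60.0, 14, 0.5) [-33.297, -0.001, -20.692, 0.0, 0.3, -0.0] far 67.2 83.5 cov 50.0
(-60.0, 14, 0.5) [-33.297, -0.001, -20.692, 0.0, 0.3, -0.0] far 67.2 83.5 cov 50.0
```

View pics/s11.png

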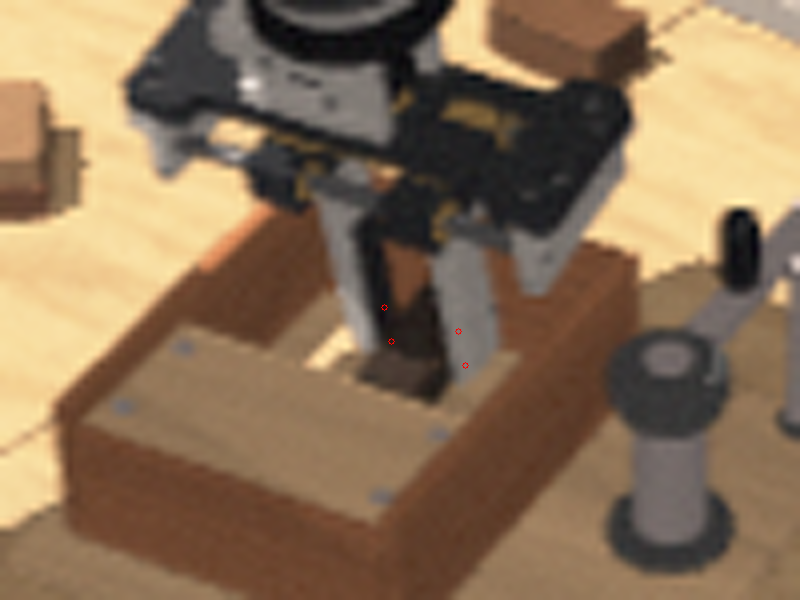

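Request:
send_rows --pt "-5.5 0 -4 0 0.05 0 20" --pt "-11 0 -8 0 0.1 0 20" --pt "-16.5 0 -11.5 0 0.15 0 20" --pt "-22 0 -15 0 0.2 0 20" --pt "-27.5 0 -18 0 0.25 0 20" --pt "-33.5 0 -20.5 0 0.3 0 20" --pt "-33.5 0 -20.5 0 0.3 0 20"

```text
clock: 11.75
tool_pos: [0.6077, 0.0878, 0.0367]
eef_rot: [2.589, 0.298, -1.537]
wrist_force: [-0.8, -0.7, -0.2]
grip_width: 0.0319
```

```bash
python3 - <<'E'
from h import *
s=arm.state(); print(s['tool_pos'],s['grip_width'],s['wrist_force'],s['joint_pos'])
for c in("scene","top"):
    p,d=zoom(c,c+"12.png",s=8,pts=tips(),ctr=(40,0,60)); print(keeperq(c,d))
    for n in("blank_far_end","blank_center"):
        for q in nets.spot_point(c,n)[:1]:
            x=np.array(q['xyz']);L=x-[*b[:2],0];print(n,q['confidence'],L@ex,-L[0]*ex[1]+L[1]*ex[0],x[2])
plan((-60,14,.5),[(-60+k*.8776,14+k*.479,.5) for k in (0,10,25,40,55,70,85)])
E
```

```text
[0.6077 0.0878 0.0367] 0.031859874244330115 [-0.8013 -0.7112 -0.2331] [0.0376 0.3421 1.9066 0.2307 0.4111 1.1905]
(np.float64(1.5713058770112005), np.int64(120))
blank_far_end 0.75 0.06347856382947767 -0.006329455405486628 0.09
blank_center 0.54 0.0015941027484570563 0.0030558243831849278 0.0012
(np.float64(1.5767301030994822), np.int64(111))
blank_far_end 0.35 0.00019851333950771536 0.002354161927563722 -0.0026
(-60.0, 14.0, 0.5) [-0.0, -0.0, -0.0, 0.0, 0.0, 0.0] far 67.2 83.5 cov 50.0
(-51.224000000000004, 18.79, 0.5) [-0.005, 0.001, -9.998, 0.0, 0.0, 0.0] far 76.0 88.3 cov 50.0
(-38.06, 25.975, 0.5) [-0.013, 0.003, -24.995, 0.0, 0.0, 0.0] far 89.2 95.5 cov 50.0
(-24.896, 33.16, 0.5) [-0.021, 0.004, -39.992, 0.0, 0.0, 0.0] far 102.4 102.7 cov 50.0
(-11.732, 40.345, 0.5) [-0.028, 0.006, -54.99, 0.0, 0.0, 0.0] far 115.5 109.9 cov 50.0
(1.4320000000000022, 47.53, 0.5) [-0.036, 0.007, -69.987, 0.0, 0.0, 0.0] far 128.7 117.0 cov 49.9
(14.596000000000004, 54.714999999999996, 0.5) [-0.044, 0.009, -84.984, 0.0, 0.0, 0.0] far 141.8 124.2 cov 49.9
```

View pics/scene12.png

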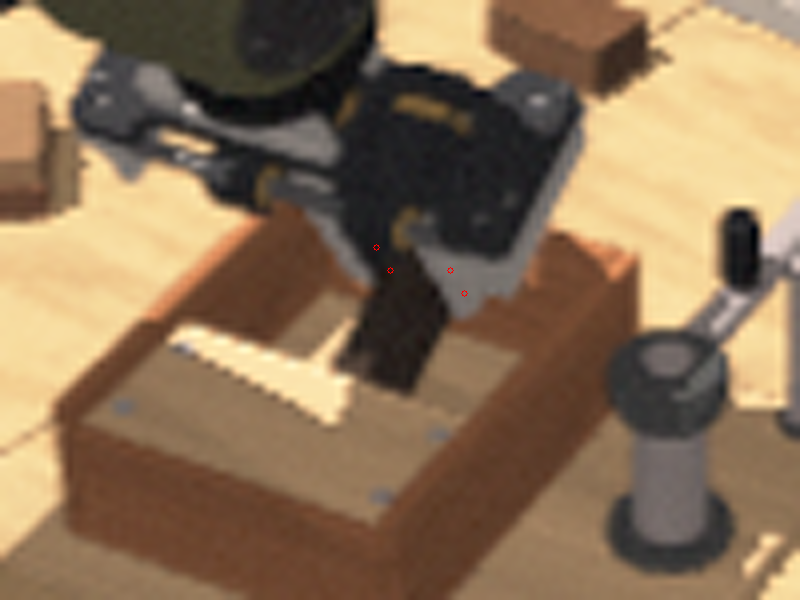

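View pics/top12.png

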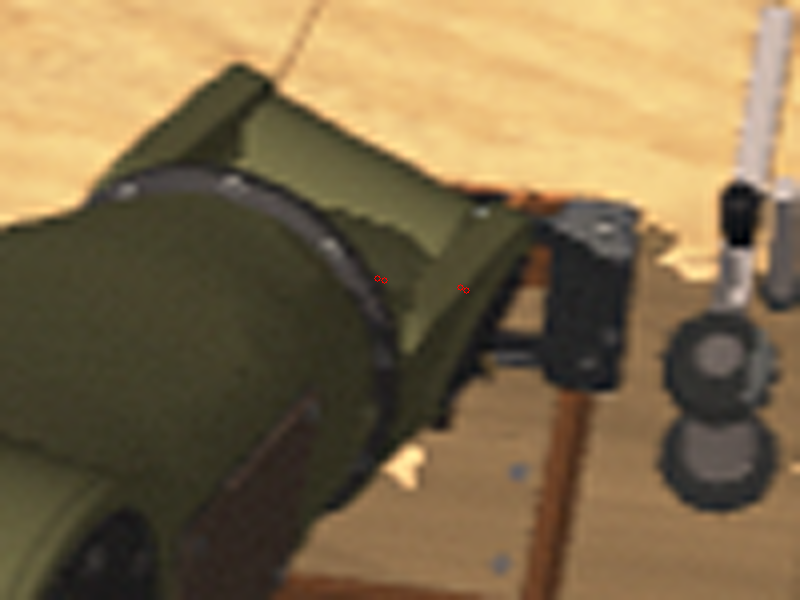

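The far end is up at z≈0.09 (network reading; the plan gave 0.088), and the keeper is at 1.57. Drawing it out along the blank's own axis.

Request:
send_rows --pt "0 0 0 0 0 0 20" --pt "0 0 -8 0 0 0 20" --pt "0 0 -18 0 0 0 20" --pt "0 0 -28 0 0 0 20" --pt "0 0 -40 0 0 0 20" --pt "0 0 -40 0 0 0 20"

```text
clock: 12.65
tool_pos: [0.6441, 0.096, 0.0574]
eef_rot: [2.591, 0.298, -1.533]
wrist_force: [0.2, -0.1, -0.6]
grip_width: 0.0316
```

```bash
python3 - <<'E'
from h import *
s=arm.state(); print(s['tool_pos'],s['grip_width'],s['wrist_force'],s['joint_pos'])
for c in("scene",):
    p,d=zoom(c,c+"13.png",s=8,pts=tips(),ctr=(60,0,60)); print(keeperq(c,d))
    for n in("blank_far_end","blank_center"):
        for q in nets.spot_point(c,n)[:1]:
            x=np.array(q['xyz']);L=x-[*b[:2],0];print(n,q['confidence'],L@ex,-L[0]*ex[1]+L[1]*ex[0],x[2])
E
```

```text
[0.6441 0.096  0.0574] 0.03160242618811301 [ 0.1916 -0.098  -0.5756] [0.0515 0.3765 1.7964 0.1842 0.4801 1.2508]
(np.float64(1.5617171670213363), np.int64(124))
blank_far_end 0.77 0.1022656018613457 -0.003351926108498292 0.1082
blank_center 0.89 0.03778913232826012 -0.007737684486371182 0.0736
```

View pics/scene13.png

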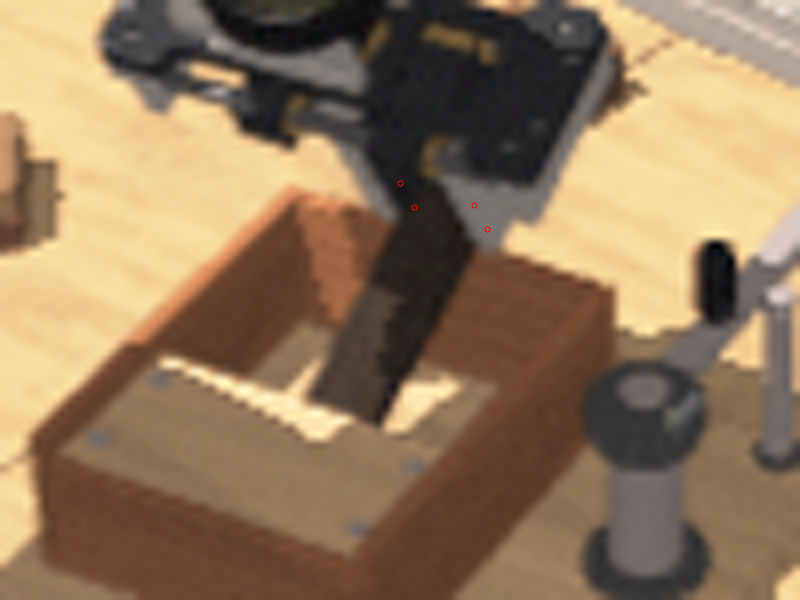

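Request:
send_rows --pt "0 0 -12 0 0 0 20" --pt "0 0 -26 0 0 0 20" --pt "0 0 -40 0 0 0 20" --pt "0 0 -55 0 0 0 20" --pt "0 0 -55 0 0 0 20"

```text
clock: 13.3
tool_pos: [0.6902, 0.1068, 0.0832]
eef_rot: [2.59, 0.298, -1.534]
wrist_force: [-0.5, -0.1, -0.6]
grip_width: 0.0319
```

```bash
python3 - <<'E'
from h import *
s=arm.state(); print(s['tool_pos'],s['grip_width'],s['wrist_force'],s['joint_pos'])
for c in("scene",):
    p,d=zoom(c,c+"14.png",s=8,pts=tips(),ctr=(60,0,80)); print(keeperq(c,d))
    for n in("blank_far_end","blank_center","blank_near_end"):
        for q in nets.spot_point(c,n)[:1]:
            x=np.array(q['xyz']);L=x-[*b[:2],0];print(n,q['confidence'],L@ex,-L[0]*ex[1]+L[1]*ex[0],x[2])
plan((23,59,.5),[(10,70,.5),(0,95,.5),(-10,120,.5),(-25,145,.35),(-30,160,.2),(-30,165,.05),(-30,165,.05),(-30,165,.05)])
E
```

```text
[0.6902 0.1068 0.0832] 0.031921873528054444 [-0.5257 -0.0647 -0.5738] [0.0667 0.4309 1.6447 0.1428 0.5748 1.3081]
(np.float64(1.5666785695527277), np.int64(121))
blank_far_end 0.78 0.14914392822124103 -0.005750366788428454 0.1378
blank_center 0.82 0.08438636712418808 -0.0047314061604078195 0.0971
blank_near_end 0.58 0.021318765024440727 -0.009240016299679644 0.0635
(10, 70, 0.5) [-15.879, -0.001, 6.154, 0.0, 0.0, 0.0] far 137.2 139.5 cov 67.7
(0, 95, 0.5) [-42.616, -0.005, 2.976, 0.0, 0.0, 0.0] far 127.2 164.5 cov 98.2
(-10, 120, 0.5) [-69.354, -0.009, -0.203, 0.0, 0.0, 0.0] far 117.2 189.5 cov 128.7
(-25, 145, 0.35) [-81.425, -0.009, 7.982, 0.0, -0.15, 0.0] far 111.2 194.7 cov 159.3
(-30, 160, 0.2) [-81.163, -0.008, 14.639, 0.0, -0.3, 0.0] far 112.1 188.8 cov 173.2
(-30, 165, 0.05) [-71.318, -0.006, 23.949, 0.0, -0.45, 0.0] far 114.8 172.2 cov 175.8
(-30, 165, 0.05) [-71.318, -0.006, 23.949, 0.0, -0.45, 0.0] far 114.8 172.2 cov 175.8
(-30, 165, 0.05) [-71.318, -0.006, 23.949, 0.0, -0.45, 0.0] far 114.8 172.2 cov 175.8
```

View pics/scene14.png

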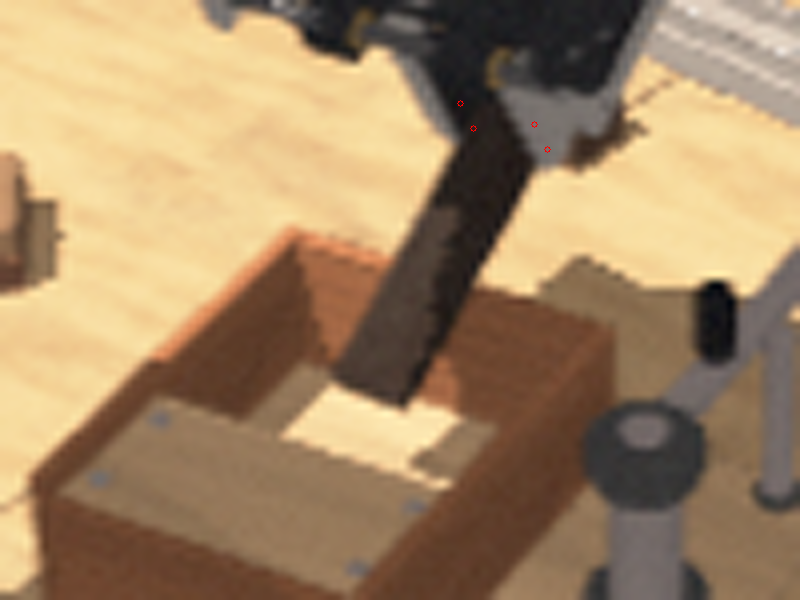

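Request:
send_rows --pt "-16 0 3 0 0 0 20" --pt "-42 0 2 0 0 0 20" --pt "-69 0 0 0 0 0 20" --pt "-81 0 8 0 -0.15 0 20" --pt "-81 0 14.5 0 -0.3 0 20" --pt "-71 0 24 0 -0.45 0 20" --pt "-71 0 24 0 -0.45 0 20" --pt "-71 0 24 0 -0.45 0 20"

```text
clock: 14.3
tool_pos: [0.6355, 0.0942, 0.1319]
eef_rot: [2.155, 0.248, -2.05]
wrist_force: [0.3, 0.4, -0.3]
grip_width: 0.0319
```

Request:
send_rows --pt "0 0 0 0 0 0 20" --pt "0 0 0 0 0 0 20" --pt "0 0 0 0 0 0 20"

```text
clock: 14.6
tool_pos: [0.6356, 0.0941, 0.1343]
eef_rot: [2.157, 0.248, -2.047]
wrist_force: [0.1, -0.5, 0.2]
grip_width: 0.0317
```

```bash
python3 - <<'E'
from h import *
s=arm.state(); print(s['clock'],s['tool_pos'],s['grip_width'],s['wrist_force'],s['joint_pos'],s['dq'])
for c in("scene","top"):
    p,d=zoom(c,c+"15.png",s=6,w=130,pts=tips(),ctr=(60,0,110)); print(keeperq(c,d))
    for n in("blank_far_end","blank_center","blank_near_end","sanding_block","tape","plane","screwdriver"):
        for q in nets.spot_point(c,n)[:1]:
            x=np.array(q['xyz']);L=x-[*b[:2],0];print(n,round(q['confidence'],2),'box',L@ex,-L[0]*ex[1]+L[1]*ex[0],'w',x)
E
```

```text
14.6 [0.6356 0.0941 0.1343] 0.03165905671888987 [ 0.0929 -0.5149  0.2429] [0.0864 0.4966 1.3256 0.0076 1.2678 1.4265] [ 0.0005  0.0092 -0.0073  0.0003  0.0057  0.0002]
(np.float64(1.5767004563646296), np.int64(124))
blank_far_end 0.76 box 0.11195003526480966 -0.00673744669680831 w [0.6582 0.1009 0.1797]
blank_center 0.9 box 0.0411884491502068 -0.009453681323206778 w [0.5899 0.0822 0.1728]
blank_near_end 0.92 box -0.033005648847315085 -0.008392633570219282 w [0.5174 0.0664 0.1712]
sanding_block 0.95 box 0.08623494878885878 0.26457207087958334 w [0.5716 0.3593 0.0012]
tape 0.79 box -0.058636380858523275 0.3360037014517574 w [0.4143 0.396  0.0002]
plane 0.77 box -0.20363378369868568 -0.396603774055835 w [ 0.4393 -0.3504 -0.0006]
screwdriver 0.62 box 0.042600087844593 -0.008242369556355817 w [0.591  0.0837 0.1697]
(np.float64(1.576499587767175), np.int64(106))
blank_far_end 0.57 box 0.11624857020886487 -0.008560246009606007 w [0.6628 0.1001 0.1768]
blank_center 0.55 box 0.03970101006063361 -0.007464328424696874 w [0.588  0.0838 0.1735]
blank_near_end 0.78 box -0.032068789632237006 -0.004811810367222065 w [0.5175 0.0701 0.1635]
sanding_block 0.65 box 0.09045468699151236 -0.13603226485519257 w [ 0.6666 -0.0299  0.0892]
plane 0.74 box -0.20987184891399097 -0.39032471820566145 w [ 0.4318 -0.3457 -0.0009]
screwdriver 0.85 box -0.25716020176577514 -0.5492399839436174 w [ 0.4218 -0.5112  0.0014]
```

View pics/scene15.png

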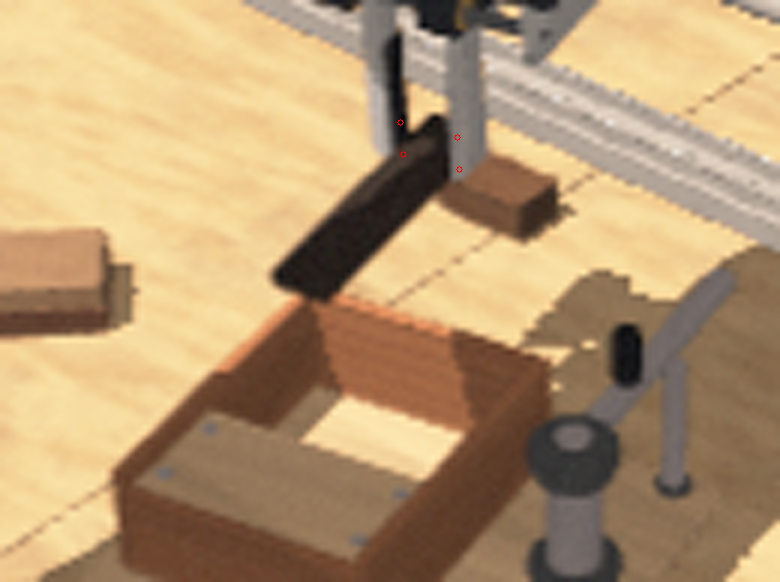

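The blank is held level above the box, with both ends at z≈0.165–0.18. The keeper is at its stop, and the finger lies against the pin at about (675,355). Settling briefly, then handing in.

Request:
send_rows --pt "0 0 0 0 0 0 20" --pt "0 0 0 0 0 0 20" --pt "0 0 0 0 0 0 20" --pt "0 0 0 0 0 0 20" --pt "0 0 0 0 0 0 20"

```text
clock: 15.9
tool_pos: [0.6357, 0.0941, 0.1333]
eef_rot: [2.155, 0.248, -2.05]
wrist_force: [0.2, -0.7, -0.1]
grip_width: 0.0318
```

```bash
python3 - <<'E'
from h import *
s=arm.state(); print(s['clock'],s['tool_pos'],s['grip_width'],abs(s['dq']).max())
print(order.job_done())
E
```

```text
15.9 [0.6357 0.0941 0.1333] 0.03176881359183615 0.0013852457408341044
the job is handed in; nothing more can be done
None
```

I swung the keeper round to its stop, then tilted the blank and drew it out over the far wall. I handed the job in at 15.9 s with the blank still gripped, nearly level, above the box.

**Last checks:**
- **Keeper:** both cameras put it at about 1.577 rad. The push force rose to about 5 N when it met the pin.
- **Tilt step:** with the keeper at its stop, the far end read z ≈ 0.09 m. The near end was hidden under the cover; from the planned motion it was at about x −60 mm, z 0.02 m.
- **Blank:** its ends read z ≈ 0.164–0.180 m. Its centre is about 10 mm horizontally from the opening's centre.
- **Grip:** the fingers stopped at 31.8 mm on the 32 mm blank, with the grip set to 25 N. The arm was at rest.
- **Other things on the table:** the sanding block, plane, tape and screwdriver each read within a few mm of their start positions in at least one view.

**What disagreed:**
- **TCP offset:** the reported TCP lay about 40 mm beyond the fingertips seen in the pictures, along the tool. I trusted the cameras and used that offset throughout; the contacts and grasp agreed with it.
- **False network readings:** the last top view gave a sanding block position at the stop pin, and the last scene view a screwdriver position on the blank. The last top view gave no tape reading. The other camera showed each of these in place.

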